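# Load an LED bar into the test cradle and bring up the dimmer

### The job

Take the LED bar with the orange connector out of the rack where it stands on end, and lower it gently into the test cradle so that it lies flat on the cradle's floor, LEDs up, its connector end at the black probe block. Then, with the bar in place, swing the red-knobbed dimmer lever until it points at the green mark and leave it there, with nothing held. Leave the two tested bars with grey connectors in the rack and do not push the solvent dispenser about.

Things in the scene. Friction and masses are not known exactly. Their poses are not given: they have to be found in the camera images.
- bar: The LED bar to load: rigid, 150 long, 32 wide, 18 thick (mm), about 0.14 kg, aluminium, the last 22 mm of one end an orange connector. Origin: centre of the other end (the foot). z runs along the bar from foot to connector (up, while it stands in the rack), x points out of the LED face (white strip, yellow LEDs), y across the 32 mm width.
- bar_mid (a point): Mid-length point on the bar's centre line and its mass centre, 75 mm from either end, 9 mm below the LED face. Axes as bar. Gripped lightly (about 5 N) across its 32 mm width, the bar pivots between the finger pads when its foot is pressed on the bench.
- bar_connector (a point): Centre of the bar's connector end face, 150 mm from the foot. Same axes as bar.
- rack: Black fixed rack block, 190 (x) x 60 (y) x 80 high (mm); origin: centre of its underside. Three pockets at x = -60, 0, +60 mm, each 24 x 38 mm, 75 mm deep, each with one bar on end, connector up, LED face to the rack's -x (towards the robot, within 0.2 rad). A standing bar's foot is 5 mm, its top 155 mm above the bench. The orange bar may be in any pocket.
- tested_a: Bystander: a bar of the same form as bar with a grey connector, standing in the rack; same frame. Leave it standing.
- tested_b: Bystander: as tested_a.
- cradle: Fixed test cradle; origin: centre of its underside. Grey base 180 x 78 x 12 mm; on it a pocket 156 mm long (x -78 to +78) and 38 mm wide. A black probe block, 70 mm tall above the bench, closes the +x end (x 78 to 118; the end away from the robot, within 0.3 rad); blue walls 20 mm thick, 10 mm above the floor, close the sides and a blue stop the same height the -x end.
- cradle_seat (a point): Centre of the pocket floor, 12 mm above the bench; axes as cradle. A well-seated bar has its mid point 9 mm above it, connector towards +x, LED face up. Both side walls are cut away from x = -52 to +13 mm, down to the grey base, as gaps for the fingers; elsewhere there is no room for fingers beside a seated bar.
- console: White fixed dimmer console, box 180 x 230 x 35 mm high (x -45 to +135, y -115 to +115 mm); origin: on the bench under the lever's vertical hinge axis. Rack and console stand on either side of the cradle, either way about; the bench between rack and cradle is free.
- dimmer (a joint): Angle of the dimmer lever about its vertical hinge, rad; 0: along the console's +x; positive: counter-clockwise from above; stops at -1.15 and +1.15. Friction holds it where it is left; about 1.5 N at the knob moves it.
- dimmer_grip (a point): Point on the axis of the upright round red knob (20 mm across, top 99 mm above the bench), 80 mm from the hinge, 85 mm above the bench. The flat steel lever beneath it has its top 53 mm above the bench. x points along the lever away from the hinge.
- pointer_mark (a point): Middle of the green mark, a flat strip 28 x 7 x 4 mm fixed on the console top, 112 mm from the hinge axis, its top 39 mm above the bench. Its x axis points from the hinge outwards along the mark: the lever's commanded direction.
- dispenser: Bystander: white square solvent dispenser, 60 x 60 x 113 mm, 0.3 kg, loose on the bench beyond the cradle; origin: centre of its underside.

How it is judged:
By the outcome, as a careful person would: the job done as asked, in the order asked, and still so for the second after the job is handed in, with the robot touching nothing.
It also fails if it takes over 69 s, if anything falls off the work surface, if the arm or the gripper's body presses on something with over 40 N, if the wrist force passes 120 N, or if a joint passes its speed limit or range.

### The arm

A 6-joint arm with a two-finger parallel gripper is mounted at the origin on the work surface. World frame = base frame: x ahead of the robot, y to its left, z up, the work surface at z = 0. Lengths are in m, angles in rad, forces in N, time in s.
With the tool pointing down it reaches from about 0.275 to 1 m from the base axis. Payload 8.4 kg.
Tool frame: the origin (TCP) lies on the centre line of the jaws, within the pads' length; the fingertips stand 17 mm ahead of it and the grasp point (between the pads) lies 2 mm behind it (bot.tcp_to_tips is the z of the fingertips in the tool frame, in m); z points along the fingers, y is the line along which they close (so a half turn about z gives the same grasp; the last joint's range is limited). The gripper opens to 85 mm and grips with 20 to 120 N. Pads are 22 mm wide; open, the fingers measure 114 mm over their backs; the gripper's body (76 mm by 85 mm) begins 54 mm behind the grasp point. The pads swing forward as they close: fully open they stand 13 mm farther back than shut.
Start: joints at [1.311, 0.353, 1.633, -0, 1.155, -0.002], TCP at [0.159, 0.604, 0.248] pointing down, gripper open.
Joint ranges: [-2.63, 2.63], [-0.92, 2.1], [0.06, 2.66], [-1.3, 4.44], [0, 2.69], [-3.02, 3.02]. Speed limits (rad/s): [2.22, 2.22, 2.79, 3.14, 3.14, 3.14].

### API

Orientations are given as a unit quaternion [x, y, z, w].
In Python, from workcell import bot, hand, kinematics, get_obs, vision, hand_in gives the robot as it stands. The module is installed in compiled form; this text tells all that it offers. Calls block until the motion is done:
- bot.reach(position, orientation): joint-space move of the TCP to a pose.
- bot.servo_line(position, ori=None, velocity=0.15): straight line of the TCP; ori=None keeps the orientation; velocity is the mean speed in m/s.
- bot.goto_joints(angles): joint-space move.
- hand.move_gripper(opening, strength=None): finger opening in m; strength is the grip in N (None keeps the last); returns when the fingers have stopped.
- bot.dwell(seconds).
- kinematics.solve_ik(position, orientation): joint angles nearest the present ones, or None.
- get_obs(): the state.
- vision.read_camera(name): name is "side" or "top" or "wrist"; returns a dict with "frame" (384x512x3 uint8, red, green, blue), "intrinsics" (3x3 intrinsics, pixels), "dist" ([k1, k2, p1, p2, k3] as OpenCV has them; the pictures are not rectified), "view" (4x4, takes a point from world to camera coordinates). Camera axes: x right, y down, z forward; pixel columns grow to the right and rows downward; lengths in m; the calibration is good to about 2 mm. A picture is of the moment at which its call begins. There is no depth.
A pose or a line that the arm cannot do raises bot.IKError and nothing moves.
- hand_in(): hands the job in; it is judged then, once.
The state is a dict: "time_s": time; "joint_pos": joint angles; "joint_vel": joint speeds; "joint_efforts": joint torques, N m; "position": TCP position; "orientation": TCP orientation; "wrist_force": force on the tool from outside, world axes, zero at the start; "ft_torque": the same for the moment, N m; "gripper_width": finger opening in m; "grip_force": force on a finger pad.
Only numpy, scipy, OpenCV 4.12 (cv2) and the standard library are available. Lean on these libraries where they do the work, as an engineer would, in place of code of your own. Each camera call takes 0.05 s, during which the arm holds its last target. There are 200 camera calls.

## Working session

There is one attempt and no reset: what is moved stays moved. The work goes in short steps, each a Python script; the robot and the scene stay as the last script left them, time stands still between calls to the robot, and variables do not carry over. Pictures are saved under pics/ and viewed, at most 10 in all, crops included, and the job is handed in when it is done.

```bash
mkdir -p pics; cat > h.py <<'E'
import numpy as np, cv2
from workcell import bot, hand, kinematics, get_obs, vision, hand_in
from scipy.spatial.transform import Rotation as R
def ray(c,uv):
    p=cv2.undistortPoints(np.array([[uv]],float),np.array(c["intrinsics"]),np.array(c["dist"],float))[0,0]
    V=np.array(c["view"]);Rm=V[:3,:3];o=-Rm.T@V[:3,3];d=Rm.T@np.array([p[0],p[1],1]);return o,d
def atz(c,uv,z):
    o,d=ray(c,uv);return o+d*(z-o[2])/d[2]
def proj(c,P):
    V=np.array(c["view"]);r=cv2.Rodrigues(V[:3,:3])[0]
    return cv2.projectPoints(np.array(P,float).reshape(-1,3),r,V[:3,3],np.array(c["intrinsics"]),np.array(c["dist"],float))[0][:,0]
def snap(n,f):
    c=vision.read_camera(n);cv2.imwrite(f"pics/{f}.png",c["frame"][:,:,::-1]);
    import pickle;pickle.dump(c,open(f"pics/{f}.pkl","wb"));return c
E
python3 - <<'E'
from h import *
for n in ("top","side"):
    c=snap(n,n+"0");im=cv2.resize(c["frame"][:,:,::-1],(800,600),interpolation=cv2.INTER_CUBIC);cv2.imwrite(f"pics/{n}0b.png",im)
    print(n,ray(c,(256,192)))
print(get_obs())
E
```

```text
top (array([0.50546311, 0.03457559, 1.26341363]), array([ 5.64268567e-02,  9.51776062e-04, -9.98450114e-01]))
side (array([ 0.21877062, -0.56266716,  0.97151674]), array([ 0.33427538,  0.5311249 , -0.77856972]))
{'time_s': 0.1, 'joint_pos': array([ 1.31063976e+00,  3.53579094e-01,  1.63406626e+00, -5.94015739e-07,
        1.15518625e+00, -2.39793257e-03]), 'joint_vel': array([-0.00076239, -0.00261369, -0.00272823,  0.00119695, -0.00040361,
       -0.00184001]), 'joint_efforts': array([ 1.20505018e-03, -6.06357765e+01, -3.42820644e+01,  1.71822126e-04,
        3.93496957e-03, -1.30067988e-06]), 'position': array([0.15921577, 0.60396072, 0.24763383]), 'orientation': array([ 1.28522692e-01,  9.91706375e-01, -6.14178988e-04, -8.08201088e-05]), 'wrist_force': array([-0.73665825, -0.07241569, -0.42818779]), 'ft_torque': array([-0.00266218, -0.04280368,  0.01202257]), 'grip_force': 0.0, 'gripper_width': 0.08555115869001935}
```

View pics/top0b.png

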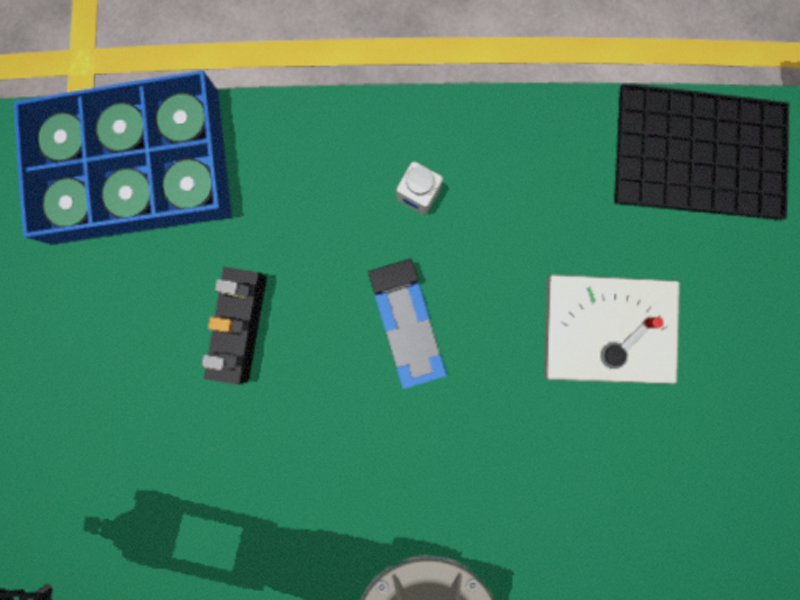

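View pics/side0b.png

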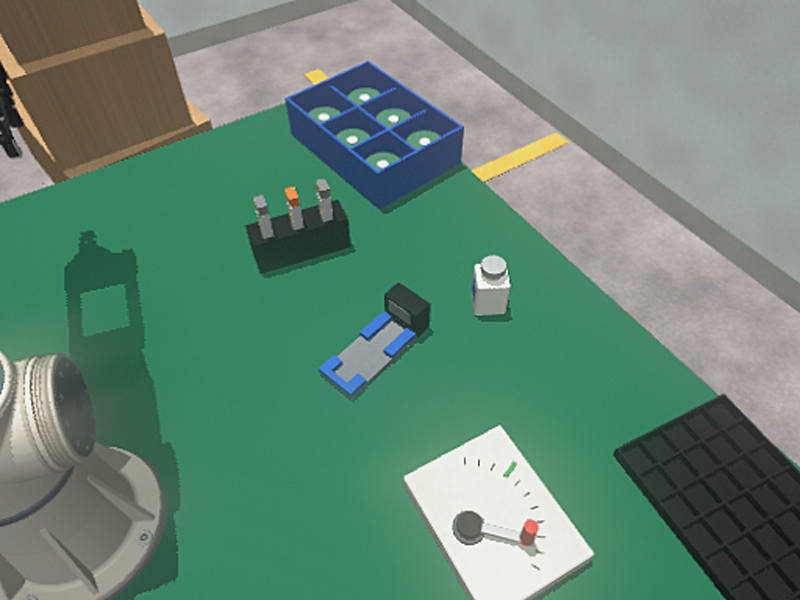

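The top view shows the rack at (235,325), with orange in the middle pocket. The cradle is at (407,325), the console at (613,330) and the dispenser at (420,187). Next I'll enlarge the crops.

```bash
python3 - <<'E'
import cv2,numpy as np
im=cv2.imread("pics/top0.png")
def crop(x,y,w,h,s):
    c=cv2.resize(im[y:y+h,x:x+w],None,fx=s,fy=s,interpolation=cv2.INTER_CUBIC)
    for k in range(0,w,10): cv2.line(c,(k*s,0),(k*s,6),(255,255,255),1); cv2.putText(c,str(x+k),(k*s,16),0,.3,(255,255,255),1)
    for k in range(0,h,10): cv2.line(c,(0,k*s),(6,k*s),(255,255,255),1); cv2.putText(c,str(y+k),(8,k*s+4),0,.3,(255,255,255),1)
    return c
cv2.imwrite("pics/a.png",np.hstack([crop(120,162,65,96,6),crop(228,162,66,96,6)]))
cv2.imwrite("pics/b.png",crop(344,170,98,80,8))
E
```

```text
(no output)
```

View pics/a.png

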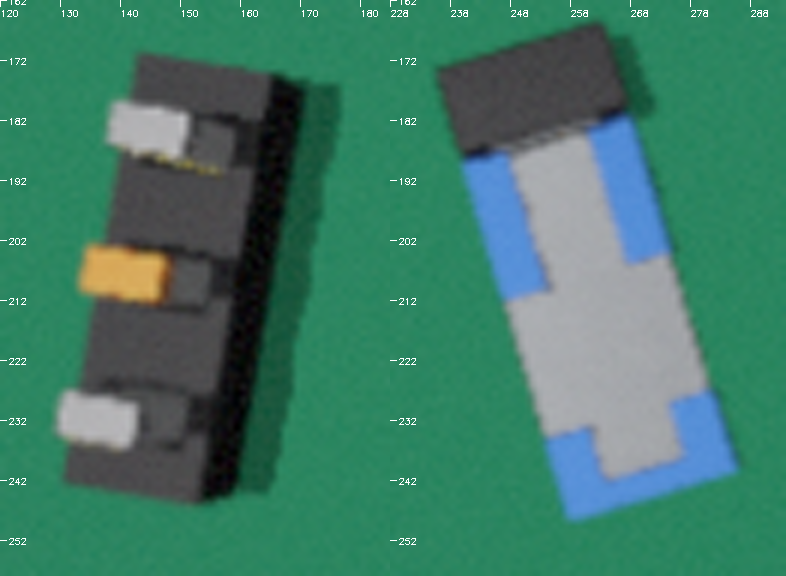

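View pics/b.png

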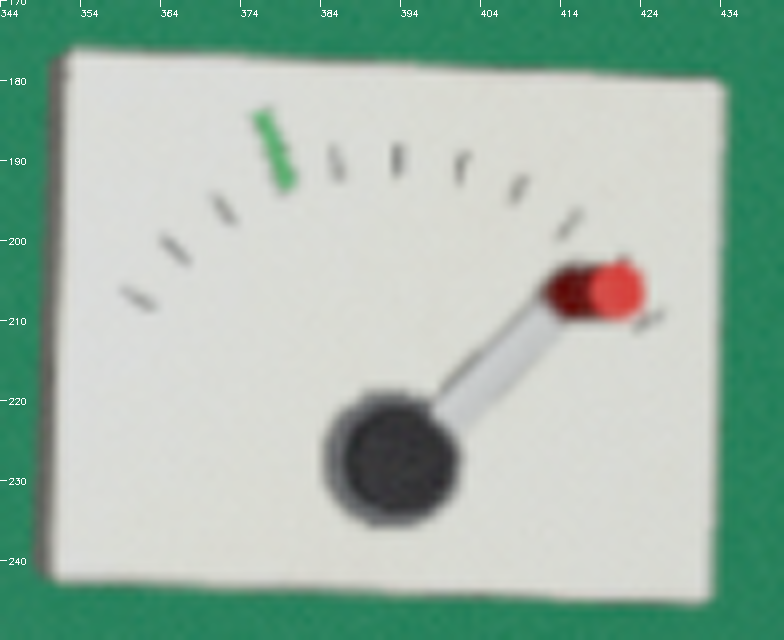

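```bash
cat > m.py <<'E'
from h import *
import pickle
from scipy.optimize import least_squares
c=pickle.load(open("pics/top0.pkl","rb"))
def px(X,Y,x,y,s): return ((X+.5)/s-.5+x,(Y+.5)/s-.5+y)
def fit(loc,W,name):
    loc=np.array(loc)/1e3;W=np.array(W)[:,:2]
    f=lambda p:((loc@np.array([[np.cos(p[2]),np.sin(p[2])],[-np.sin(p[2]),np.cos(p[2])]])+p[:2])-W).ravel()
    r=least_squares(f,[*W.mean(0),0]);print(name,r.x.round(4),"res mm",(1e3*r.fun).round(1));return r.x
A=lambda P,z,ox=120:[atz(c,px(X-(390 if ox==228 else 0),Y,ox,162,6),z) for X,Y in P]
B=lambda P,z:[atz(c,px(X,Y,344,170,8),z) for X,Y in P]
rk=fit([(95,30),(95,-30),(-95,-30),(-95,30)],A([(137,53),(272,73),(203,501),(65,481)],.08),"rack")
print("orange top",np.round(A([(87,243),(168,252),(162,302),(80,292),(124,272)],.155),4)[:,:2])
cr=fit([(13,39),(13,19),(13,-19),(13,-39),(-52,39),(-52,19),(-52,-19),(-52,-39),(78,39),(78,-39)],
 A([(505,298),(550,290),(625,263),(670,250),(545,437),(592,428),(670,403),(712,391),(463,160),(630,115)],.022,228),"cradle")
co=fit([(135,115),(135,-115),(-45,115),(-45,-115)],B([(68,48),(728,85),(52,580),(715,603)],.035),"console")
g=np.array(B([(263,110),(288,190)],.039))[:,:2];k=B([(616,291)],.099)[0][:2]
h=co[:2];m=g.mean(0)
print("mark",m,"r",np.linalg.norm(m-h),"ang",np.arctan2(*(m-h)[::-1])-co[2],"strip dir",np.arctan2(*(g[0]-g[1])[::-1])-co[2])
print("knob",k,"r",np.linalg.norm(k-h),"ang",np.arctan2(*(k-h)[::-1])-co[2])
print("disp",atz(c,(420*.64,187*.64),.1), "hub",B([(400,460)],.06))
E
python3 m.py
```

```text
rack [ 0.5361  0.3174 -0.1681] res mm [ 1.4 -0.2  1.1 -0.  -1.7  0.7 -0.8 -0.5]
orange top [[0.5482 0.3331]
 [0.544  0.2998]
 [0.5238 0.3023]
 [0.5283 0.336 ]
 [0.5362 0.3179]]
cradle [0.5208 0.0205 0.2719] res mm [-1.  -0.   1.1  1.1 -0.4 -1.5 -0.5 -0.3 -0.8 -0.4  0.9  1.5  0.4  0.3
  0.7  0.  -1.1 -0.7  0.6  0.1]
console [ 0.4735 -0.3317 -0.0617] res mm [ 0.  -0.3  1.7 -0.3 -0.4  0.6 -1.3 -0. ]
mark [ 0.57941147 -0.29405239] r 0.11235668441223193 ang 0.40320444362628566 strip dir 0.33844690240029685
knob [ 0.52842549 -0.38881954] r 0.07922915793507779 ang -0.7438243205544721
disp [ 7.5715489e-01 -1.5448776e-04  1.0000000e-01] hub [array([ 0.47456006, -0.32742554,  0.06      ])]
```

```bash
cat >> h.py <<'E'
def ori(yaw,flip=False,pitch=0):
    # tool down, tool y along world direction yaw+90deg ; pitch>0 makes the tool point forward
    y=np.array([-np.sin(yaw),np.cos(yaw),0])*(-1 if flip else 1);z=np.array([0,0,-1.]);x=np.cross(y,z)
    q=R.from_matrix(np.c_[x,y,z])
    return (R.from_rotvec(-pitch*np.array([-np.sin(yaw),np.cos(yaw),0]))*q).as_quat()
def st(t=""):
    o=get_obs();print(t,"t%.1f"%o["time_s"],"p",o["position"].round(4),"F",o["wrist_force"].round(1),"w %.4f"%o["gripper_width"],"g %.1f"%o["grip_force"],flush=True);return o
E
python3 - <<'E'
from h import *
print(bot.tcp_to_tips)
for f in (0,1):
    for p,y in (((.536,.318,.25),-.165),((.45,.185,.15),0),((.51,.018,.03),.272),((.55,-.3,.1),0)):
        j=kinematics.solve_ik(p,ori(y,f));print(f,None if j is None else np.round(j,2))
yaw=-.165;f=0 if abs(kinematics.solve_ik((.536,.318,.25),ori(yaw,0))[5])<2 else 1
bot.reach((.536,.318,.25),ori(yaw,f));st("above");hand.move_gripper(.06,40)
bot.servo_line((.536,.318,.150),velocity=.1);st("down");print(bot.tcp_to_tips)
c=snap("side","g0");print(proj(c,[.536,.318,.15]))
cv2.imwrite("pics/g0c.png",cv2.resize(c["frame"][80:200,130:260,::-1],None,fx=4.5,fy=4.5,interpolation=2))
E
```

```text
0.017
0 [ 0.53  0.35  1.64 -0.    1.16 -0.87]
0 [ 0.39  0.27  2.01 -0.    0.86 -1.18]
0 [ 0.03  0.5   2.03 -0.    0.62 -1.81]
0 [-0.5   0.52  1.74 -0.    0.88 -2.07]
1 [ 0.53  0.35  1.64 -0.    1.16  2.27]
1 [ 0.39  0.27  2.01 -0.    0.86  1.96]
1 [ 0.03  0.5   2.03 -0.    0.62  1.33]
1 [-0.5   0.52  1.74 -0.    0.88  1.07]
above t1.8 p [0.5355 0.3188 0.25  ] F [-0.4  0.2 -0.7] w 0.0854 g 0.0
down t3.4 p [0.5365 0.3183 0.1507] F [-0.4  0.5  0. ] w 0.0599 g 0.0
0.017
[[186.19588328 125.19070803]]
```

View pics/g0c.png

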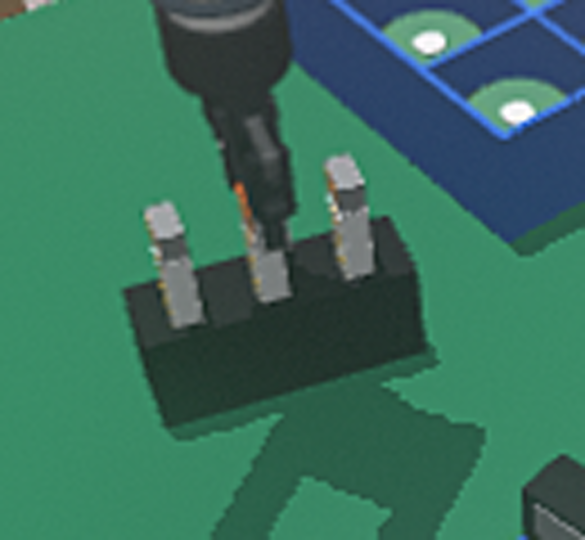

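The near finger straddles the orange bar at crop position (270,215), and the grey bars are clear. I'll grip and lift it, move it across, and lower it until the foot touches the bench.

```bash
python3 - <<'E'
from h import *
hand.move_gripper(.02,40);st("grip")
p=get_obs()["position"]
bot.servo_line((.536,.318,.26),velocity=.1);st("lift")
bot.servo_line((.500,.185,.26),velocity=.15)
bot.reach((.45,.185,.19),ori(0,0));st("over bench")
z=.17;f0=get_obs()["wrist_force"][2]
while z>.135:
    z-=.002;bot.servo_line((.45,.185,z),velocity=.04)
    o=get_obs()
    if abs(o["wrist_force"][2]-f0)>3: break
st("touch")
c=snap("side","g1");print(proj(c,[[.45,.185,.145],[.45,.185,0]]))
cv2.imwrite("pics/g1c.png",cv2.resize(c["frame"][80:230,120:280,::-1],None,fx=3.7,fy=3.7,interpolation=2))
E
```

```text
grip t3.8 p [0.5364 0.3183 0.1507] F [-0.4  2.3  4.5] w 0.0313 g 39.9
lift t5.0 p [0.5356 0.3178 0.2592] F [-0.4  0.6 -1.1] w 0.0313 g 39.7
over bench t6.5 p [0.4494 0.1856 0.1893] F [-0.1  0.3 -0.9] w 0.0313 g 39.8
touch t10.2 p [0.4512 0.1858 0.1454] F [-1.5  1.3 12. ] w 0.0311 g 41.3
[[180.08313432 166.75241055]
 [187.40904434 199.92533433]]
```

View pics/g1c.png

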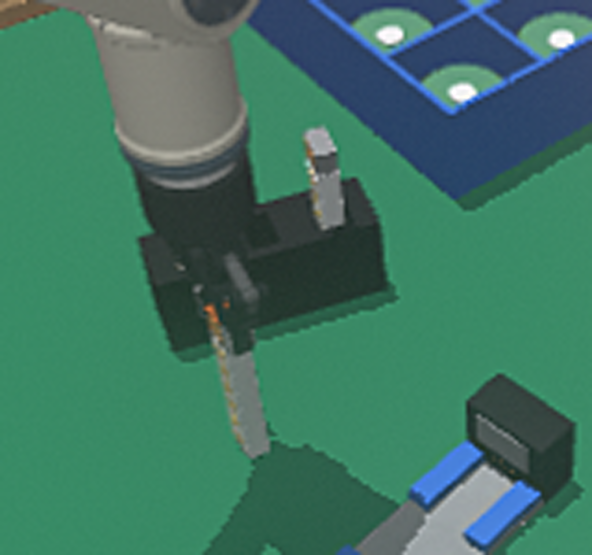

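```bash
cat > piv.py <<'E'
from h import *
import sys
a,b=map(float,sys.argv[1:3])
L,d,xe=.1400,.005,.45+.009
for th in np.arange(a,b+.1,7.5):
    t=np.radians(th);z=max(L*np.cos(t)+.009*np.sin(t)+d-.0005,.0195)
    bot.servo_line((xe+L*np.sin(t)-.009*np.cos(t),.185,z),velocity=.06);o=st("%g"%th)
    if np.linalg.norm(o["wrist_force"])>45: print("ABORT");break
E
python3 - <<'E'
from h import *
hand.move_gripper(.02,20);st("light")
E
python3 piv.py 7.5 37.5
python3 - <<'E'
from h import *
c=snap("side","g2")
cv2.imwrite("pics/g2c.png",cv2.resize(c["frame"][80:230,120:280,::-1],None,fx=3.7,fy=3.7,interpolation=2))
E
```

```text
light t10.5 p [0.4511 0.1858 0.1453] F [-2.6  1.4 11.6] w 0.0316 g 41.3
7.5 t10.9 p [0.4691 0.1854 0.1452] F [-1.3  1.   8.3] w 0.0310 g 41.2
15 t11.4 p [0.4877 0.1855 0.1429] F [-0.3  0.7  8.3] w 0.0311 g 42.2
22.5 t11.8 p [0.5059 0.1856 0.1384] F [1.7 0.8 9.6] w 0.0316 g 43.2
30 t12.3 p [0.5234 0.1856 0.1316] F [3.1 1.  9.2] w 0.0314 g 44.3
37.5 t12.8 p [0.5398 0.1857 0.1226] F [3.8 0.8 9.5] w 0.0313 g 45.5
```

View pics/g2c.png

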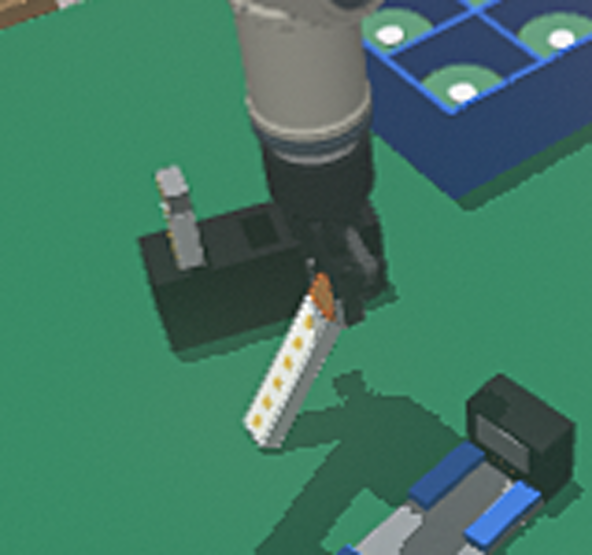

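The bar is pivoting about its foot at (265,440), with its LEDs turning up. I'll carry on until it lies flat, release it, back off and look from above.

```bash
python3 piv.py 45 90
python3 - <<'E'
from h import *
hand.move_gripper(.055,20);st("open")
p=get_obs()["position"];bot.servo_line((p[0],p[1],.12),velocity=.15)
bot.reach((.36,.30,.25),ori(0,0));st()
c=snap("top","t1")
P=proj(c,[.53,.185,.01])[0];print(P)
x,y=int(P[0])-48,int(P[1])-36
s=8;im=cv2.resize(c["frame"][y:y+72,x:x+96,::-1],None,fx=s,fy=s,interpolation=2);print(x,y)
cv2.imwrite("pics/t1c.png",im)
E
```

```text
45 t13.3 p [0.5549 0.1857 0.1116] F [5.  0.2 9.5] w 0.0316 g 46.8
52.5 t13.7 p [0.5679 0.1857 0.0985] F [4.5 0.2 7.9] w 0.0312 g 47.9
60 t14.2 p [0.5777 0.1854 0.0831] F [3.2 1.1 5. ] w 0.0313 g 48.8
67.5 t14.7 p [0.5852 0.1851 0.0666] F [ 1.8 -0.1  3.9] w 0.0312 g 49.4
75 t15.1 p [0.5914 0.1849 0.0492] F [ 2.8 -0.   2.3] w 0.0313 g 50.0
82.5 t15.6 p [0.5961 0.1848 0.031 ] F [0.7 1.  0.2] w 0.0313 g 50.4
90 t15.9 p [0.5987 0.1849 0.019 ] F [-0.6 -0.9  1.6] w 0.0310 g 50.7
open t16.3 p [0.599  0.185  0.0196] F [ 0.6  0.6 -0.8] w 0.0553 g 0.0
 t18.2 p [0.3607 0.2999 0.2495] F [ 0.6  0.  -0.7] w 0.0548 g 0.0
[201.74133031 209.74666603]
153 173
```

View pics/t1c.png

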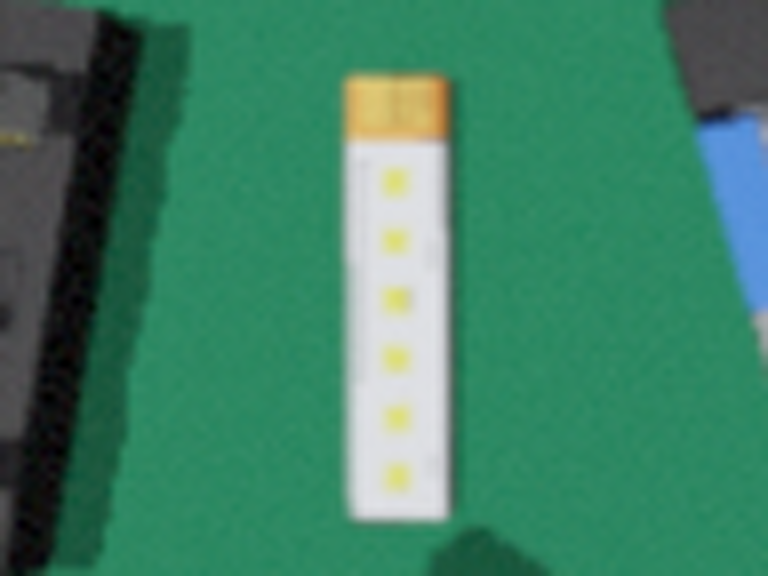

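The bar lies flat with its LEDs up. The connector end is at crop (346..450,75) and the foot at (349..452,521). I'll regrasp it 20 mm footward of the middle and place it.

```bash
cat > place.py <<'E'
from h import *
import pickle
c=pickle.load(open("pics/t1.pkl","rb"))
W=np.array([atz(c,((X+.5)/8-.5+153,(Y+.5)/8-.5+173),.018)[:2] for X,Y in [(346,75),(450,75),(452,521),(349,521)]])
con=W[:2].mean(0);ft=W[2:].mean(0);mid=W.mean(0);v=con-ft;yb=np.arctan2(v[1],v[0]);u=v/np.linalg.norm(v)
print("mid",mid,"yaw",yb,"len",np.linalg.norm(v),"wid",np.linalg.norm(W[0]-W[1]))
g=mid-.0195*u
bot.reach((*g,.10),ori(yb,0));bot.servo_line((*g,.0195),velocity=.1);hand.move_gripper(.02,25);o=st("grip")
off=(o["position"][:2]-mid)@u;print("grip offset",off)
bot.servo_line((*g,.10),velocity=.12);st("lift")
cx,cy,cw=.5208,.0205,.2719;w=np.array([np.cos(cw),np.sin(cw)])
t=np.array([cx,cy])+w*(off+.001)
bot.reach((*t,.10),ori(cw,0));bot.servo_line((*t,.060),velocity=.1);bot.dwell(.2);o=st("hover");print("target",t,"err",o["position"][:2]-t)
c=snap("top","t2");s=8;x,y=222,165
im=cv2.resize(c["frame"][y:y+72,x:x+96,::-1],None,fx=s,fy=s,interpolation=2);cv2.imwrite("pics/t2c.png",im)
E
python3 place.py
```

```text
mid [0.52984435 0.18213454] yaw -0.004231854260324685 len 0.15160006213981347 wid 0.035569967062210994
grip t20.5 p [0.511  0.1824 0.0203] F [-0.8  0.2  7.4] w 0.0317 g 25.1
grip offset -0.018894278677861486
lift t21.4 p [0.5099 0.182  0.0995] F [-0.3 -0.  -1.5] w 0.0313 g 24.9
hover t22.8 p [0.5041 0.0158 0.0606] F [ 0.7  0.1 -1.8] w 0.0311 g 24.9
target [0.50356311 0.01569427] err [0.00052907 0.00012706]
```

```bash
python3 - <<'E'
from h import *
c=snap("side","s2");P=proj(c,[.53,.02,.03])[0].astype(int);x,y=P[0]-50,P[1]-40;print(x,y)
cv2.imwrite("pics/s2c.png",cv2.resize(c["frame"][y:y+75,x:x+100,::-1],None,fx=6,fy=6,interpolation=2))
cv2.imwrite("pics/s2c.png",np.vstack([cv2.resize(cv2.imread("pics/t2c.png"),(400,300)),cv2.resize(cv2.imread("pics/s2c.png"),(400,300))]))
E
```

```text
189 180
```

View pics/s2c.png

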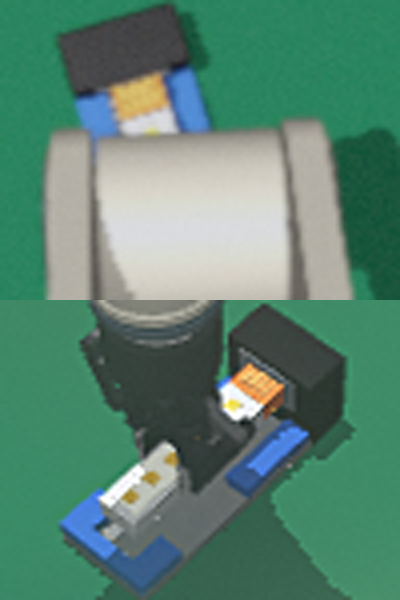

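The bar is level and lined up with the pocket, its connector just short of the probe block. I'll lower it with force watch.

```bash
cat > lower.py <<'E'
from h import *
t=np.array([.50356,.01569]);f0=get_obs()["wrist_force"]
bot.servo_line((*t,.047),velocity=.06)
z=.047
while z>.0305:
    z-=.0015;bot.servo_line((*t,z),velocity=.03);o=get_obs();d=o["wrist_force"]-f0
    print(round(o["position"][2],4),d.round(1))
    if np.linalg.norm(d)>5: break
st("end")
E
python3 lower.py
```

```text
0.0455 [ 0.4 -0.1 -0.1]
0.044 [-0.  -0.7 -0.6]
0.0424 [ 0.5  1.1 -0.3]
0.0409 [ 0.3 -1.1 -0.5]
0.0394 [ 0.8  0.1 -0.6]
0.0379 [ 1.6 -0.7 -0.8]
0.0364 [ 0.8 -0.6 -1.1]
0.0349 [-0.2 -0.  -1.4]
0.0334 [ 0.1  0.2 -0.1]
0.0323 [-0.4  0.3  4.8]
0.0316 [-3.8  0.9 16.9]
end t26.0 p [0.504  0.0158 0.0316] F [-4.4  1.  16.2] w 0.0316 g 27.6
```

```bash
cat > dial.py <<'E'
from h import *
def blob(c,mask,P,r):
    u,v=proj(c,P)[0];M=np.zeros(mask.shape,np.uint8);cv2.circle(M,(int(u),int(v)),int(r),1,-1)
    n,l,s,ce=cv2.connectedComponentsWithStats((mask&(M>0)).astype(np.uint8));
    if n<2:return None
    i=1+np.argmax(s[1:,4]);return ce[i],s[i,4],np.argwhere(l==i)[:,::-1].astype(float)
def look(n):
    c=vision.read_camera(n);f=c["frame"].astype(int);r,g,b=f[...,0],f[...,1],f[...,2]
    print(n,"cam",ray(c,(256,192))[0].round(3)); out={}
    sc=np.linalg.norm(proj(c,[.58,-.29,.04])[0]-proj(c,[.58,-.28,.04])[0])/10 # px/mm
    k=blob(c,(g-r>40)&(g-b>30),[.5794,-.294,.039],30*sc)
    if k:
        m=atz(c,k[0],.039)[:2];Q=np.array([atz(c,p,.039)[:2] for p in k[2]]);d=np.linalg.svd(Q-Q.mean(0),full_matrices=0)[2][0];d*=np.sign(d[0]);out["mark"]=Q.mean(0)
        print(" mark",Q.mean(0).round(4),k[1],"dir",np.arctan2(d[1],d[0]).round(4),"len",np.ptp(Q@d).round(4))
    k=blob(c,(r<90)&(g<90)&(b<90),[.4735,-.3317,.053],30*sc)
    if k:
        print(" hub",k[1],*[(z,atz(c,k[0],z)[:2].round(4)) for z in (.05,.06)])
    return c,sc
E
python3 - <<'E'
from dial import *
hand.move_gripper(.055);st("rel")
bot.servo_line((.5036,.0157,.13),velocity=.12);st("up")
q=ori(0.3,0)
bot.reach((.45,-.20,.28),q)
bot.reach((.42,-.33,.30),q);st("hover")
c,s=look("wrist");print(s,proj(c,[[.4735,-.3317,.053],[.58,-.294,.039],[.528,-.389,.099]]).round(0));cv2.imwrite("pics/w1.png",c["frame"][:,:,::-1])
c,s=look("top")
f=c["frame"].astype(int);r,g,b=f[...,0],f[...,1],f[...,2]
k=blob(c,(r-b>70)&(g-b>20)&(r>150),[.5208+.062*np.cos(.272),.0205+.062*np.sin(.272),.03],14)
Q=np.array([atz(c,p,.030)[:2] for p in k[2]])-[.5208,.0205];w=np.array([np.cos(.2719),np.sin(.2719)])
print("orange along",np.ptp(Q@w),(Q@w).mean(),"across",(Q@[-w[1],w[0]]).mean(),k[1],"expected along .064-.065")
E
```

```text
rel t26.4 p [0.5035 0.0157 0.0303] F [ 0.4 -1.   0.1] w 0.0549 g 0.0
up t27.4 p [0.5031 0.0157 0.1294] F [-0.2  1.1 -0.5] w 0.0553 g 0.0
hover t29.0 p [ 0.4201 -0.3295  0.2989] F [ 0.8  0.7 -0.2] w 0.0549 g 0.0
wrist cam [ 0.339 -0.354  0.423]
 mark [ 0.577  -0.2921] 79 dir 0.3422 len 0.0265
 hub 805 (0.05, array([ 0.4714, -0.3293])) (0.06, array([ 0.4679, -0.3299]))
0.7395846322971222 [[235. 201.]
 [240. 277.]
 [169. 246.]]
top cam [0.505 0.035 1.263]
 mark [ 0.5798 -0.2939] 19 dir 0.3499 len 0.024
 hub 150 (0.05, array([ 0.4743, -0.3296])) (0.06, array([ 0.4746, -0.3266]))
orange along 0.020438764738762404 0.06620327920642104 across -0.0006648997754559112 86 expected along .064-.065
```

```bash
cat > swing.py <<'E'
from dial import *
h=np.array([.474,-.3313]);P=lambda a,z:(*(h+.08*np.array([np.cos(a),np.sin(a)])),z)
a0,a1=-.81,.341
bot.reach(P(a0,.17),ori(a0,0));bot.servo_line(P(a0,.083),velocity=.1);st("at knob")
hand.move_gripper(.01,20);st("grip")
for a in np.linspace(a0,a1,10)[1:]:
    bot.servo_line(P(a,.083),ori(a,0),velocity=.06);o=st("%.2f"%a)
    if np.linalg.norm(o["wrist_force"])>35: print("ABORT");raise SystemExit
bot.dwell(.3);o=st();d=o["position"][:2]-h;print("ang",np.arctan2(d[1],d[0]))
hand.move_gripper(.05);bot.servo_line(P(a1,.17),velocity=.1);st("up")
bot.reach((.40,-.1,.30),ori(0,0));st("away")
c=snap("top","t3")
f=c["frame"];s=7
A=cv2.resize(f[165:257,228:294,::-1],(396,552),interpolation=2);B=cv2.resize(f[170:250,350:430,::-1],(400,400),interpolation=2)
B=np.vstack([B,np.zeros((152,400,3),np.uint8)]);cv2.imwrite("pics/fin.png",np.hstack([A,B]))
f=f.astype(int);k=blob(c,(f[...,0]>190)&(f[...,1]<110),P(a1,.099),15)
if k: 
    d=atz(c,k[0],.099)[:2]-h;print("knob",k[1],np.hypot(*d),np.arctan2(d[1],d[0]))
E
python3 swing.py
```

```text
at knob t31.2 p [ 0.5296 -0.3896  0.0837] F [-0.9  0.2 -0.1] w 0.0549 g 0.0
grip t31.6 p [ 0.5295 -0.3895  0.0837] F [0.1 0.5 3.6] w 0.0193 g 20.9
-0.68 t31.9 p [ 0.5368 -0.3819  0.0836] F [1.2 1.2 6. ] w 0.0191 g 21.2
-0.55 t32.2 p [ 0.5428 -0.3737  0.0836] F [2.  0.3 5.1] w 0.0192 g 21.1
-0.43 t32.5 p [ 0.5478 -0.3649  0.0836] F [ 4.5 -0.4  5.5] w 0.0195 g 21.1
-0.30 t32.9 p [ 0.5515 -0.3556  0.0837] F [ 5.3 -1.5  4.8] w 0.0194 g 21.1
-0.17 t33.2 p [ 0.5542 -0.3456  0.0837] F [ 6.5 -0.3  3.8] w 0.0191 g 21.0
-0.04 t33.5 p [ 0.5556 -0.3354  0.0837] F [8.1 0.3 3.6] w 0.0193 g 21.0
0.09 t33.8 p [ 0.5556 -0.3251  0.0837] F [ 9.6 -0.2  3.3] w 0.0197 g 20.9
0.21 t34.1 p [ 0.5544 -0.3147  0.0837] F [9.9 2.2 2.3] w 0.0196 g 20.9
0.34 t34.4 p [ 0.5518 -0.3046  0.0837] F [11.1  3.3  2.1] w 0.0194 g 20.9
 t34.7 p [ 0.5518 -0.3048  0.0837] F [12.2  3.6  1.7] w 0.0198 g 20.9
ang 0.32868049074799793
up t36.1 p [ 0.549  -0.3043  0.1693] F [ 0.1 -0.1  0.1] w 0.0498 g 0.0
away t37.2 p [ 0.4006 -0.1004  0.2997] F [0.3 0.  0.4] w 0.0501 g 0.0
knob 32 0.0802819083324137 0.31343176557674574
```

View pics/fin.png

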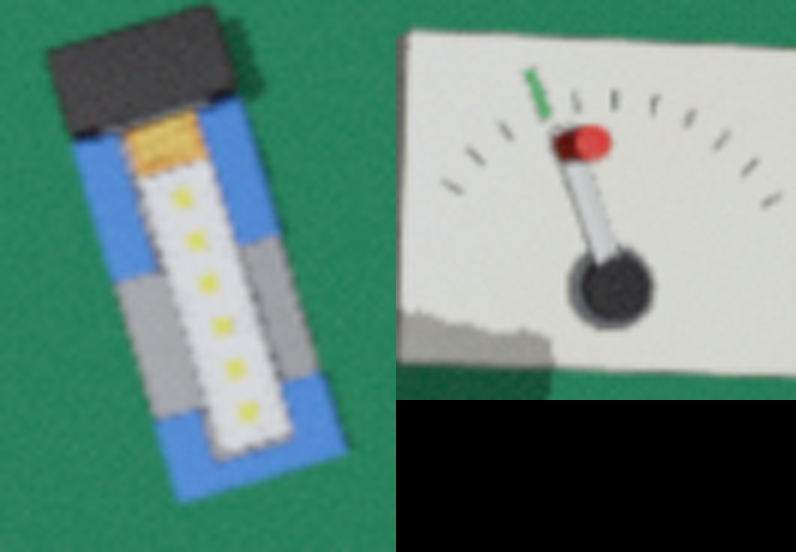

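```bash
python3 - <<'E'
from dial import *
import pickle
from scipy.optimize import least_squares
D=np.array([[.5295,-.3895],[.5368,-.3819],[.5428,-.3737],[.5478,-.3649],[.5515,-.3556],[.5542,-.3456],[.5556,-.3354],[.5556,-.3251],[.5544,-.3147],[.5518,-.3048]])
r=least_squares(lambda p:np.hypot(*(D-p).T)-.08,[.474,-.331]);print("hinge robot",r.x,(r.fun*1e3).round(2))
r2=least_squares(lambda p:np.hypot(*(D-p[:2]).T)-p[2],[.474,-.331,.08]);print("free",r2.x)
e=D[-1]-r.x;print("robot ang end",np.arctan2(e[1],e[0]))
c=pickle.load(open("pics/t3.pkl","rb"))
q=lambda X,Y:((X-396+.5)/5-.5+350,(Y+.5)/5-.5+170)
k=atz(c,q(594,143),.099)[:2];a=atz(c,q(569,165),.053)[:2];m=atz(c,q(538,94),.039)[:2];b=atz(c,q(609,252),.053)[:2]
l0=np.mean([atz(c,q(565,168),.053)[:2],atz(c,q(588,162),.053)[:2]],0);l1=np.mean([atz(c,q(595,258),.053)[:2],atz(c,q(618,248),.053)[:2]],0)
print("knob",k,"mark",m,"shaft dir",np.arctan2(*(l0-l1)[::-1]))
for hh in ([.474,-.3313],[.4755,-.3305],[.4735,-.3317],[.4750,-.3320]):
    hh=np.array(hh);print(hh,"knob ang",np.arctan2(*(k-hh)[::-1]).round(4),np.hypot(*(k-hh)).round(4),"mark ang",np.arctan2(*(m-hh)[::-1]).round(4),np.hypot(*(m-hh)).round(4))
E
```

```text
hinge robot [ 0.47579975 -0.33005547] [ 0.11  0.06 -0.04 -0.01 -0.11 -0.07 -0.02 -0.05  0.09  0.09]
free [ 0.47471069 -0.3297696   0.08105604]
robot ang end 0.32082719602233567
knob [ 0.54985689 -0.3064813 ] mark [ 0.57916856 -0.29404145] shaft dir 0.30617245833346
[ 0.474  -0.3313] knob ang 0.3162 0.0798 mark ang 0.3405 0.1116
[ 0.4755 -0.3305] knob ang 0.3124 0.0781 mark ang 0.3382 0.1099
[ 0.4735 -0.3317] knob ang 0.319 0.0804 mark ang 0.3424 0.1122
[ 0.475 -0.332] knob ang 0.3285 0.0791 mark ang 0.3494 0.1109
```

The bar is seated with its connector at the block. The lever at (575,190) reads about 0.32 and the mark about 0.343, so I'll nudge the lever.

```bash
cat > nudge.py <<'E'
from dial import *
h=np.array([.4758,-.33005]);P=lambda a,z:(*(h+.08*np.array([np.cos(a),np.sin(a)])),z)
a=.321;T=.344
def ang(o): d=o["position"][:2]-h;return np.arctan2(d[1],d[0])
bot.reach(P(a,.17),ori(a,0));bot.servo_line(P(a,.083),velocity=.1)
hand.move_gripper(.01,20);o=st("grip");print(ang(o));cmd=T
for i in range(4):
    bot.servo_line(P(cmd,.083),ori(T,0),velocity=.03);bot.dwell(.3);o=st();e=T-ang(o);print("ang",ang(o))
    if abs(e)<.003: break
    cmd+=e
hand.move_gripper(.05);st("open");bot.servo_line(P(T,.17),velocity=.1)
bot.reach((.40,-.1,.30),ori(0,0));st("away")
c=snap("top","t4");f=c["frame"].astype(int);h=np.array([.474,-.3313]);k=blob(c,(f[...,0]>190)&(f[...,1]<110),(.5495,-.3045,.099),15)
d=atz(c,k[0],.099)[:2]-h;print("knob",k[1],np.hypot(*d),np.arctan2(d[1],d[0]),"before .3134; want ~+.023")
q=ori(.3,0);bot.reach((.42,-.33,.30),q);c,s=look("wrist")
f=c["frame"].astype(int);k=blob(c,(f[...,0]>130)&(f[...,1]<80)&(f[...,2]<80),(.5515,-.303,.090),30*s);print("red wrist",k[1],k[0])
# ray of knob axis: angle of the projected line from hub seen in the wrist
print([atz(c,k[0],z)[:2].round(4) for z in (.08,.09)])
bot.reach((.40,-.1,.30),ori(0,0))
E
python3 nudge.py
```

```text
grip t39.8 p [ 0.5521 -0.305   0.0837] F [-1.   1.9  4.6] w 0.0191 g 20.9
0.31727327473597394
 t40.3 p [ 0.5515 -0.3032  0.0836] F [-1.   0.2  5.6] w 0.0191 g 21.1
ang 0.34134148208411397
open t40.7 p [ 0.551  -0.303   0.0828] F [-0.3 -0.3  0.1] w 0.0499 g 0.0
away t42.9 p [ 0.4006 -0.1004  0.2998] F [ 0.3 -0.7 -0.3] w 0.0505 g 0.0
knob 28 0.08039947663174862 0.33796384719194156 before .3134; want ~+.023
wrist cam [ 0.339 -0.353  0.423]
 mark [ 0.6092 -0.2948] 80 dir 1.5037 len 0.0338
 hub 853 (0.05, array([ 0.4707, -0.3301])) (0.06, array([ 0.4671, -0.3307]))
red wrist 172 [239.56976744 280.43023256]
[array([ 0.5592, -0.3001]), array([ 0.5528, -0.3017])]
```

```bash
python3 - <<'E'
from h import *
st();print(hand_in())
E
```

```text
t44.8 p [ 0.4005 -0.1     0.3004] F [ 0.1  0.4 -0.1] w 0.0502 g 0.0
the job is handed in; nothing more can be done
None
```

I handed the job in at 44.8 s: the orange bar lies flat in the cradle with its LEDs up and connector at the probe block, the lever is within about 0.01 rad of the green mark by my last measurement, and the arm is clear with the gripper empty.

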